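# Build up a slitter arbor

## Task

Build up the slitting arbor on its upright stand for the next label run: slide onto the shaft, from the bottom up, the tall spacer, the large smooth slitting knife, the thin spacer, the toothed perforating wheel and last the dark split clamp collar, each lying flat on the one before, and let go of everything. Leave the carton of tag packs, the hex key and the cardboard core where they are.

Things in the scene. Friction and masses are not known exactly. Their poses are not given: they have to be found in the camera images.
- tall_spacer: bright aluminium spacer sleeve, 42 mm outside diameter, 24 mm high (the taller of the two spacers, with a fine groove round its middle), 150 g. A ring with a 29 mm bore right through, lying flat on the green cutting mat; origin at the centre of its underside, z up along its axis.
- slitting_knife: polished steel disc knife, the widest ring, 66 mm outside diameter, 10 mm thick; smooth upright rim with a small bevel at its upper edge, three small dark holes on its face; 220 g. A ring with a 29 mm bore right through, lying flat on the green cutting mat; origin at the centre of its underside, z up along its axis.
- thin_spacer: bright aluminium spacer ring, 42 mm outside diameter, 12 mm high, plain, 70 g. A ring with a 29 mm bore right through, lying flat on the green cutting mat; origin at the centre of its underside, z up along its axis.
- perforating_wheel: steel wheel with 24 square teeth round its rim, 54 mm outside diameter over the teeth, 10 mm thick, 120 g. A ring with a 29 mm bore right through, lying flat on the green cutting mat; origin at the centre of its underside, z up along its axis.
- clamp_collar: dark steel two-piece clamp collar, 50 mm outside diameter, 14 mm high, two black split lines and two bright screws, 140 g; it needs no tightening. A ring with a 29 mm bore right through, lying flat on the green cutting mat; origin at the centre of its underside, z up along its axis.
- arbor_seat (a point): centre of the flat upper face of the arbor's shoulder, where the lowest ring sits; 24 mm above the table (the mat's top is 2 mm above it), z up along the shaft. The shaft rises 74 mm above this point; the rings slide on with 2 mm play all round.
- arbor_stand: the arbor's upright stand, bolted down at the left or right of the work; origin at the centre of its underside. Round grey base, 116 mm diameter, 14 mm high (four bolt heads to 19 mm), steel shoulder of 60 mm diameter to 24 mm, then a plain steel shaft of 25 mm diameter to 98 mm, its last 10 mm tapering to a nose of 14 mm diameter.
- tag_carton: bystander: white and brown open carton, 150 x 110 x 45 mm, holding banded packs of white tags, 0.9 kg; origin at the centre of its underside; it stands on the other side of the work from the arbor stand. Leave alone.
- hex_key: bystander: dark steel L-shaped hex key, 7 mm thick, 110 mm long with a 40 mm short leg, lying flat beyond the work; origin on the table near the middle of its long leg. Leave alone.
- paper_core: bystander: brown cardboard roll core standing on end beyond the work, 88 mm outside diameter, 76 mm inside, 60 mm high; origin at the centre of its underside. Leave alone.
Mind the look-alikes: they are no part of the job. What is shaped like the slitting_knife but purple is not meant. Leave any red look-alike of the clamp_collar alone.

How it is judged:
On the way, in this order (a step that is already met when the one before it is completed fails the run):
1. the tall spacer is on the shaft, down flat on the shoulder (horizontal distance between tall_spacer and arbor_seat below 0.005 m and z of tall_spacer in the frame of arbor_seat between -0.003 and 0.003 m and angle between tall_spacer's own z axis and vertical below 0.08 rad), for 0.2 s.
2. the slitting knife is on the shaft, down flat on the tall spacer (horizontal distance between slitting_knife and arbor_seat below 0.005 m and z of slitting_knife in the frame of arbor_seat between 0.021 and 0.027 m and angle between slitting_knife's own z axis and vertical below 0.08 rad), for 0.2 s.
3. the thin spacer is on the shaft, down flat on the slitting knife (horizontal distance between thin_spacer and arbor_seat below 0.005 m and z of thin_spacer in the frame of arbor_seat between 0.031 and 0.037 m and angle between thin_spacer's own z axis and vertical below 0.08 rad), for 0.2 s.
4. the perforating wheel is on the shaft, down flat on the thin spacer (horizontal distance between perforating_wheel and arbor_seat below 0.005 m and z of perforating_wheel in the frame of arbor_seat between 0.043 and 0.049 m and angle between perforating_wheel's own z axis and vertical below 0.08 rad), for 0.2 s.
5. the clamp collar is on the shaft, down flat on the perforating wheel (horizontal distance between clamp_collar and arbor_seat below 0.005 m and z of clamp_collar in the frame of arbor_seat between 0.053 and 0.059 m and angle between clamp_collar's own z axis and vertical below 0.08 rad), for 0.2 s.
At the end, for the whole second after the job is handed in: On the shaft, from the shoulder up: tall spacer, slitting knife, thin spacer, perforating wheel, clamp collar; each flat (within 0.08 rad), centred on the shaft within 5 mm and at its stacked height within 3 mm (undersides 0, 24, 34, 46 and 56 mm above the shoulder), at rest and released (all of step 1 and all of step 2 and all of step 3 and all of step 4 and all of step 5 and linear speed of each of tall_spacer, slitting_knife, thin_spacer, perforating_wheel, clamp_collar below 0.02 m/s and contact force between each of tall_spacer, slitting_knife, thin_spacer, perforating_wheel, clamp_collar and the fingers below 0.1 N); the robot touches nothing.
It fails at once if the carton of tag packs is shifted by more than 25 mm (distance of tag_carton from where it was at the start of the episode above 0.025 m).
It fails at once if the hex key is shifted by more than 25 mm (distance of hex_key from where it was at the start of the episode above 0.025 m).
It fails at once if the cardboard core is shifted by more than 25 mm (distance of paper_core from where it was at the start of the episode above 0.025 m).
It also fails if it takes over 112 s, if anything falls off the work surface, if the arm or the gripper's body presses on something with over 40 N, if the wrist force passes 120 N, or if a joint passes its speed limit or range.

## Robot

A 6-joint arm with a two-finger parallel gripper is mounted at the origin on the work surface. World frame = base frame: x ahead of the robot, y to its left, z up, the work surface at z = 0. Lengths are in m, angles in rad, forces in N, time in s.
With the tool pointing down it reaches from about 0.325 to 0.775 m from the base axis. Payload 5.5 kg.
Tool frame: the origin (TCP) lies on the centre line of the jaws, within the pads' length; the fingertips stand robot.tips_ahead ahead of it and the grasp point (between the pads) lies 11 mm behind it (robot.tips_ahead is the distance from the TCP to the fingertips, in m); z points along the fingers, y is the line along which they close (so a half turn about z gives the same grasp; the last joint's range is limited). The gripper opens to 88 mm and grips with 3 to 60 N. Pads are 20 mm wide; open, the fingers measure 115 mm over their backs; the gripper's body (75 mm by 178 mm) begins 61 mm behind the grasp point.
Start: joints at [-1.398, 0.091, 1.231, -0, 1.82, -0.057], TCP at [0.137, -0.584, 0.231] pointing down, gripper open.
Joint ranges: [-2.87, 2.87], [-0.86, 2.18], [0.17, 2.46], [-1.51, 4.65], [0.06, 2.69], [-2.65, 2.65]. Speed limits (rad/s): [2.57, 2.57, 3.01, 3.14, 3.14, 3.14].

## Interface

Orientations are given as a unit quaternion [x, y, z, w].
In Python, from cell import robot, snapshot, camera_model gives the robot as it stands.
- The arm moves only by the shell command python3 -m pendant 'ROWS' [FORCE]. ROWS is JSON, a list that holds one entry, the list of rows, each a list of 7 numbers: the opening, from -1 (shut) to 1 (fully open), then the shift along the world's x, y, z as a fraction of full scale, then the turn, a rotation vector about the world's x, y, z as a fraction of full scale. A call has exactly 10 rows; each row shifts and turns the commanded pose from where the row before left it; what a row does not reach is not made up. Full scale, the value 1, is 0.05 m for a shift and pi/4 rad for a turn. A row lasts 1/8 s, in which the tool goes at most 62.5 mm and 10.7 degrees, less where a joint would pass 70% of its speed; a pose out of reach is approached as far as the arm can. A call with a number of a shift or a turn outside -1 to 1 is refused whole. A call with a gripper value outside its range is refused whole. The fingers move at their own pace and stop on an object; FORCE is the grip in N (left out, the last holds). Time passes only in rows, so rows that do not move let the fingers close, or fill a call up. It gives the time, the measured TCP pose, the force, the opening and the grip force at its end, in the units of the state.
- robot.get_obs(): the state, without advancing time (a new reading comes with each control period).
- snapshot(name): name is "scene" or "top" or "wrist"; returns the picture (480x640x3 uint8, red, green, blue); there is no depth.
- camera_model(name): a dict with "camera_matrix" (3x3 intrinsics, pixels), "world_from_camera" (4x4, takes a point from camera to world coordinates). Camera axes: x right, y up, looking along -z (the intrinsics and any distortion apply to the point x, -y, -z); pixel columns grow to the right and rows downward; lengths in m; the calibration is good to about 2 mm. The wrist camera is an equidistant fisheye: a pixel r from the principal point sees the ray r / f radians off the axis. A picture is of the moment at which its call begins: read the wrist's pose just before it. camera_model takes no time and is no camera call; for the wrist camera it gives the pose at the moment of the call.
- robot.hand_in(): hands the job in; it is judged then, once.
The state is a dict: "time_s": time; "q": joint angles; "joint_vel": joint speeds; "tau": joint torques, N m; "ee_pos": TCP position; "tool_rot": TCP orientation; "contact_force": force on the tool from outside, world axes, zero at the start; "moment": the same for the moment, N m; "opening": finger opening in m; "finger_force": force on a finger pad.
Only numpy, scipy, OpenCV 4.12 (cv2) and the standard library are available. Lean on these libraries where they do the work, as an engineer would, in place of code of your own. Each camera call takes 0.05 s, during which the arm holds its last target. There are 200 camera calls.

## Working session

There is one attempt and no reset: what is moved stays moved. The work goes in short steps, Python scripts to look and compute and a shell command to move; the robot and the scene stay as the last step left them, time stands still between calls to the robot, and variables do not carry over. Pictures are saved under pics/ and viewed, at most 14 in all, crops included, and the job is handed in when it is done.

```bash
mkdir -p pics; ls
python3 - <<'E'
from cell import robot,snapshot,camera_model
import cv2
o=robot.get_obs();print(o,robot.tips_ahead)
for n in("scene","top"):
    cv2.imwrite(f"pics/{n}0.png",snapshot(n)[:,:,::-1]);m=camera_model(n);print(n,m)
E
```

```text
pics
{'time_s': 0.0, 'q': array([-1.39771015e+00,  9.18087056e-02,  1.23188290e+00, -3.12239194e-05,
        1.81977180e+00, -5.66838346e-02]), 'joint_vel': array([-0.00049361,  0.00152201,  0.00145168,  0.00158965,  0.00075721,
        0.00051472]), 'tau': array([ 4.68396465e-04, -4.46445107e+01, -4.06443143e+01,  6.94841472e-02,
        2.93695915e-02, -1.19902252e-04]), 'ee_pos': array([ 0.13660187, -0.58395772,  0.22953857]), 'tool_rot': array([ 9.93407978e-01,  1.14628595e-01, -6.95177380e-05, -9.32911057e-04]), 'contact_force': array([-0.33950258, -0.3019056 ,  0.30293474]), 'moment': array([ 0.00753111, -0.00867577,  0.01269198]), 'finger_force': 0.0, 'opening': 0.0877371506416145} 0.008
scene {'camera_matrix': array([[560.68443214,   0.        , 319.73423557],
       [  0.        , 560.68443214, 244.8959119 ],
       [  0.        ,   0.        ,   1.        ]]), 'world_from_camera': array([[-0.45663948, -0.71509262,  0.52926641,  1.01460938],
       [ 0.88954627, -0.3761626 ,  0.25924723,  0.24250336],
       [ 0.01370445,  0.58918948,  0.80787867,  0.81406232],
       [ 0.        ,  0.        ,  0.        ,  1.        ]])}
top {'camera_matrix': array([[483.00329052,   0.        , 323.02305705],
       [  0.        , 483.00329052, 240.41518822],
       [  0.        ,   0.        ,   1.        ]]), 'world_from_camera': array([[-0.00330365,  0.98598335, -0.16681103,  0.40527267],
       [-0.99994268, -0.00495614, -0.00949103, -0.00910854],
       [-0.01018474,  0.16677011,  0.9859432 ,  0.92786566],
       [ 0.        ,  0.        ,  0.        ,  1.        ]])}
```

View pics/top0.png

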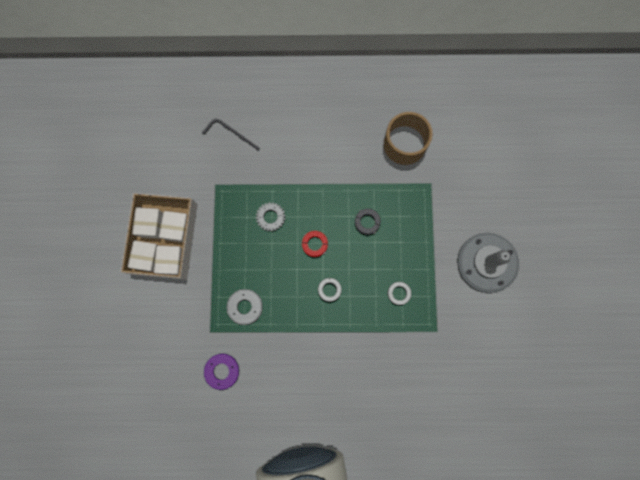

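View pics/scene0.png

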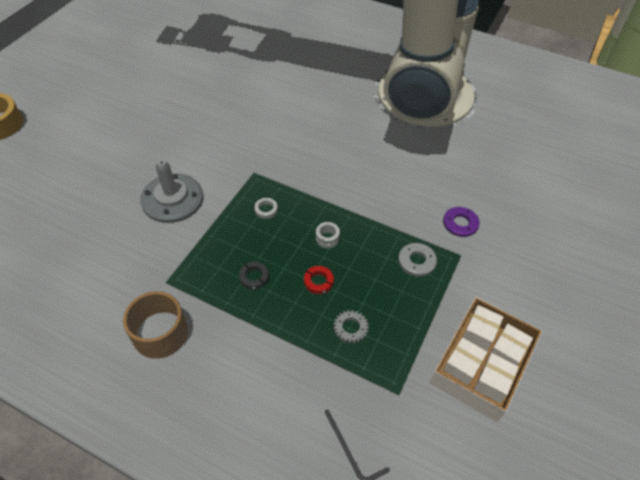

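In the top image I see:
- **Rings wanted:** tall spacer (330,290), thin spacer (400,293), knife (244,307), perforating wheel (270,217), dark collar (368,222).
- **Arbor stand:** base at (488,262), nose at (505,256).
- **Look-alikes:** the purple disc (221,371) passes for the knife, the red collar (315,244) for the clamp collar, and the two spacers for each other. The scene view shows the spacer at (327,235) is taller than the one at (265,208).

Next I'll measure the positions and make one close crop.

```bash
cat > h.py <<'E'
import numpy as np,cv2
from scipy.optimize import least_squares
from cell import robot,snapshot,camera_model
def proj(m,P,fish=False):
    W=np.linalg.inv(m["world_from_camera"]);K=m["camera_matrix"]
    c=np.asarray(P)@W[:3,:3].T+W[:3,3]; c=c*[1,-1,-1]
    if fish:
        r=np.hypot(c[:,0],c[:,1])+1e-12;th=np.arctan2(r,c[:,2]);q=c[:,:2]/r[:,None]*th[:,None]
    else: q=c[:,:2]/c[:,2:]
    return q*[K[0,0],K[1,1]]+K[:2,2]
def circ(x,y,z,r,n=90):
    t=np.linspace(0,2*np.pi,n,False);return np.c_[x+r*np.cos(t),y+r*np.sin(t),z+0*t]
S=8
def sil(m,x,y,z,h,R,fish=False,r=.0145):
    f=lambda c:np.round(proj(m,c,fish)*S).astype(np.int32)
    a=np.r_[f(circ(x,y,z,R)),f(circ(x,y,z+h,R))];o=a.min(0)-5;s=a.max(0)-o+10
    M=np.zeros((s[1],s[0]),np.uint8);cv2.fillConvexPoly(M,cv2.convexHull(a-o),1)
    b1=M*0;b2=M*0;cv2.fillPoly(b1,[f(circ(x,y,z,r))-o],1);cv2.fillPoly(b2,[f(circ(x,y,z+h,r))-o],1)
    M[(b1&b2)>0]=0
    mo=cv2.moments(M,True);return (np.array([mo["m10"],mo["m01"]])/mo["m00"]+o)/S
RINGS=dict(tall=(.024,.021),knife=(.010,.033),thin=(.012,.021),wheel=(.010,.0255),collar=(.014,.025))
def blob(img,uv,win=28):
    u,v=map(int,uv);p=img[v-win:v+win,u-win:u+win].astype(int)
    M=((p[...,1]-p[...,0])<14).astype(np.uint8)
    n,l,st,ce=cv2.connectedComponentsWithStats(M,connectivity=4)
    i=1+np.argmax([s[4]-2*np.hypot(*(c-win)) for s,c in zip(st[1:],ce[1:])])
    return ce[i]+[u-win,v-win],st[i]
def locate(m,ce,name,x0,fish=False):
    h,R=RINGS[name]
    return least_squares(lambda p:sil(m,p[0],p[1],.002,h,R,fish)-ce,x0,diff_step=.01).x
E
python3 - <<'E'
from h import *
G={"top":dict(tall=(330,290),knife=(244,307),thin=(400,293),wheel=(270,217),collar=(368,222)),
"scene":dict(tall=(327,235),knife=(418,259),thin=(265,208),wheel=(351,326),collar=(254,275))}
for n in G:
    im=cv2.cvtColor(cv2.imread(f"pics/{n}0.png"),cv2.COLOR_BGR2RGB);m=camera_model(n)
    for k,g in G[n].items():
        ce,st=blob(im,g);p=locate(m,ce,k,[.45,.01]);print(n,k,ce.round(1),st[2:],p.round(4))
    if n=="top":
        np_=[]
        c=im[220:310,440:560];cv2.imwrite("pics/arb_top.png",cv2.resize(c,None,fx=4,fy=4,interpolation=cv2.INTER_CUBIC)[:,:,::-1])
    else:
        c=im[150:230,130:220]
a=cv2.imread("pics/top0.png")[220:310,440:560];b=cv2.imread("pics/scene0.png")[150:240,120:220];c=cv2.imread("pics/scene0.png")[185:285,240:350]
r=lambda x,s:cv2.resize(x,s,interpolation=cv2.INTER_CUBIC)
cv2.imwrite("pics/crop1.png",np.vstack([np.hstack([r(a,(400,300)),r(b,(333,300))]),np.hstack([r(c,(330,300)),r(cv2.imread("pics/top0.png")[200:320,225:425],(403,300))])]))
E
```

```text
top tall [329.2 289.5] [ 24  25 318] [ 0.4654 -0.0117]
top knife [244.1 306.7] [ 35  36 862] [0.4348 0.1492]
top thin [398.9 293. ] [ 24  24 300] [ 0.4591 -0.1433]
top wheel [270.1 216.7] [ 29  29 502] [0.6084 0.1028]
top collar [367.1 221.4] [ 26  26 385] [ 0.5976 -0.0857]
scene tall [327.3 234.4] [ 26  27 516] [ 0.4634 -0.0128]
scene knife [417.1 259.1] [ 39  35 944] [0.4333 0.1485]
scene thin [265.8 207.6] [ 25  22 346] [ 0.4567 -0.1447]
scene wheel [350.5 326.5] [ 36  33 720] [0.6074 0.1017]
scene collar [253.5 275.1] [ 30  28 551] [ 0.5963 -0.0868]
```

View pics/crop1.png

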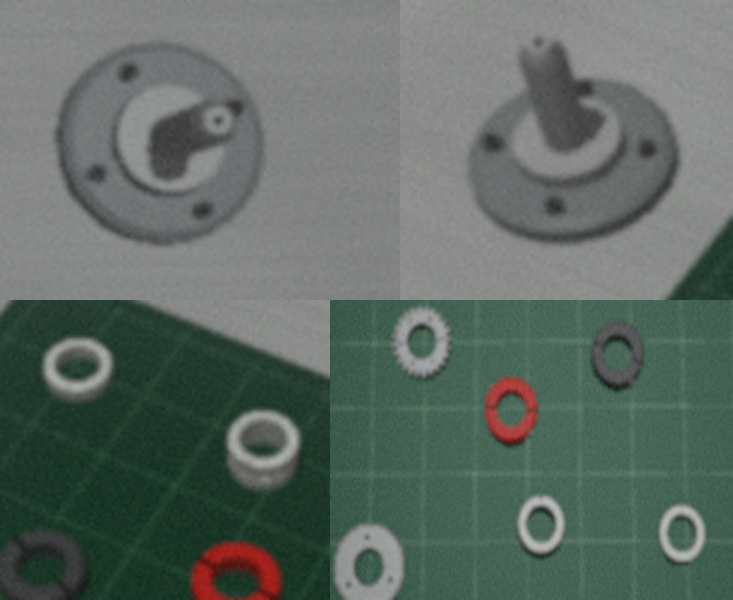

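The crop confirms the choices: the taller, grooved ring is at scene (327,235), the dark collar is distinct from the red one, and the knife has three holes. The nose centre is at about top (505.0,256.0) and scene (161.4,162.3). Now I'll work out the arbor position.

Run:
```python
from h import *
for n,uv,z in(("top",(505,256),.098),("scene",(161.4,162.3),.098),("top",(487.8,262.6),.0125)):
    m=camera_model(n);print(n,z,least_squares(lambda p:proj(m,[[p[0],p[1],z]])[0]-uv,[.5,-.3]).x.round(4))
m=camera_model("wrist");print(m)
from scipy.spatial.transform import Rotation as R
print(R.from_quat(robot.get_obs()["tool_rot"]).as_matrix().round(4))
```

```text
top 0.098 [ 0.5168 -0.3152]
scene 0.098 [ 0.5152 -0.3164]
top 0.0125 [ 0.5158 -0.3134]
{'camera_matrix': array([[371.64829954,   0.        , 315.68204106],
       [  0.        , 371.64829954, 236.96142768],
       [  0.        ,   0.        ,   1.        ]]), 'world_from_camera': array([[ 0.22777747,  0.93574637,  0.2692511 ,  0.2098949 ],
       [-0.97371238,  0.2192579 ,  0.0617266 , -0.56791325],
       [-0.00127499, -0.27623306,  0.96108984,  0.38314623],
       [ 0.        ,  0.        ,  0.        ,  1.        ]])}
[[ 9.737e-01  2.278e-01 -3.000e-04]
 [ 2.278e-01 -9.737e-01  1.700e-03]
 [ 1.000e-04 -1.700e-03 -1.000e+00]]
```

```bash
python3 -m pendant '[[[1,0.55,0.95,-0.1,0,0,-0.0975],[1,0.55,0.95,-0.1,0,0,-0.0975],[1,0.55,0.95,-0.1,0,0,-0.0975],[1,0.55,0.95,-0.1,0,0,0],[1,0.55,0.95,-0.1,0,0,0],[1,0.55,0.95,-0.1,0,0,0],[1,0.55,0.95,-0.1,0,0,0],[1,0.55,0.95,-0.1,0,0,0],[1,0.55,0.95,-0.1,0,0,0],[1,0.55,0.95,-0.1,0,0,0]]]' 20
python3 -m pendant '[[[1,0.55,0.95,-0.3,0,0,0],[1,0.53,0.95,-0.3,0,0,0],[1,0,0,0,0,0,0],[1,0,0,0,0,0,0],[1,0,0,0,0,0,0],[1,0,0,0,0,0,0],[1,0,0,0,0,0,0],[1,0,0,0,0,0,0],[1,0,0,0,0,0,0],[1,0,0,0,0,0,0]]]'
python3 - <<'E'
from h import *
from scipy.spatial.transform import Rotation as R
o=robot.get_obs();m=camera_model("wrist");im=snapshot("wrist");cv2.imwrite("pics/w1.png",im[:,:,::-1])
print(o["time_s"],o["ee_pos"],R.from_quat(o["tool_rot"]).as_matrix().round(3)[:2])
P=dict(tall=(.4645,-.0122),knife=(.434,.149),thin=(.458,-.144),wheel=(.608,.102),collar=(.597,-.086))
for k,p in P.items():
    h,r=RINGS[k];g=sil(m,*p,.002,h,r,True)
    try: ce,st=blob(im,g,45);print(k,g.round(1),ce.round(1),st[2:],locate(m,ce,k,p,True).round(4))
    except Exception as e: print(k,g,e)
print("nose",proj(m,[[.516,-.3155,.098]],True))
E
```

```text
time_s: 1.35
ee_pos: [0.4121, -0.1075, 0.1802]
tool_rot: [1.0, -0.0, 0.0, 0.0]
contact_force: [0.4, -0.8, 0.1]
opening: 0.0877
finger_force: 0.0
time_s: 2.6
ee_pos: [0.4656, -0.0142, 0.1506]
tool_rot: [1.0, 0.0, -0.0, 0.0]
contact_force: [-0.5, -0.2, 0.2]
opening: 0.0878
finger_force: 0.0
2.6 [ 0.46564836 -0.0142423   0.15059863] [[ 1.  0. -0.]
 [ 0. -1. -0.]]
tall [311.8 230.2] [313.2 228.9] [  54   57 1721] [ 0.4656 -0.0134]
knife [138.2 258.6] [139.7 257.5] [  66   70 3088] [0.4351 0.1472]
thin [462.9 234.5] [463.7 233.3] [  48   49 1266] [ 0.459  -0.1446]
wheel [173.8  59.3] [175.2  58.8] [  65   66 2443] [0.6082 0.1007]
collar [405.1  66.1] [406.3  65.8] [  63   62 2287] [ 0.5973 -0.087 ]
nose [[675.59272631 197.35259762]]
```

View pics/w1.png

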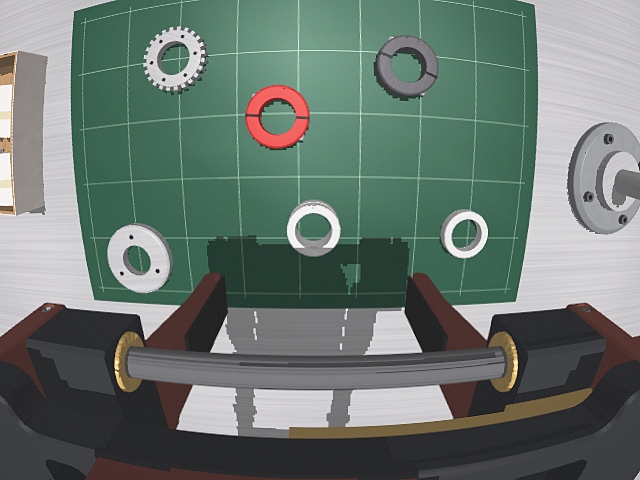

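The wrist picture shows tall spacer at (313,229), thin (464,233), knife (140,257), wheel (175,59) and collar (406,66). All of them agree with the fixed cameras to within 2 mm. Now I'll grasp the tall spacer.

```bash
python3 -m pendant '[[[1,0,0.016,-0.9,0,0,0],[1,0,0,-0.9,0,0,0],[1,0,0,-0.7,0,0,0],[1,0,0,-0.27,0,0,0],[1,0,0,0,0,0,0],[-1,0,0,0,0,0,0],[-1,0,0,0,0,0,0],[-1,0,0,0,0,0,0],[-1,0,0,0,0,0,0],[-1,0,0,0,0,0,0]]]' 25
```

```text
time_s: 3.9
ee_pos: [0.4657, -0.0133, 0.0122]
tool_rot: [1.0, 0.0, 0.0, -0.0]
contact_force: [0.0, 0.2, 0.4]
opening: 0.0417
finger_force: 25.1
```

```bash
python3 -m pendant '[[[-1,0,0,0.99,0,0,0],[-1,0,0,0.99,0,0,0],[-1,0.146,-0.87,0.98,0,0,0],[-1,0.146,-0.87,0,0,0,0],[-1,0.146,-0.87,0,0,0,0],[-1,0.146,-0.87,0,0,0,0],[-1,0.146,-0.87,0,0,0,0],[-1,0.146,-0.87,0,0,0,0],[-1,0.15,-0.85,0,0,0,0],[-1,0,0,0,0,0,0]]]'
python3 - <<'E'
from h import *
o=robot.get_obs();m=camera_model("wrist");im=snapshot("wrist");cv2.imwrite("pics/w2.png",im[:,:,::-1])
print(o["time_s"],o["ee_pos"],proj(m,[[.517,-.3168,.098]],True))
for z,r in((.024,.03),(.014,.058),(.098,.007),(.024,.0125)):
    cv2.polylines(im,[np.round(proj(m,circ(.517,-.3168,z,r),True)*16).astype(np.int32)],True,(255,0,0),1,cv2.LINE_AA,4)
cv2.imwrite("pics/w2o.png",im[:,:,::-1])
E
```

```text
time_s: 5.15
ee_pos: [0.5159, -0.3171, 0.1558]
tool_rot: [1.0, -0.002, -0.001, -0.0]
contact_force: [0.0, 1.0, -1.6]
opening: 0.0418
finger_force: 25.0
5.15 [ 0.51591746 -0.31706751  0.1558134 ] [[313.63138769 258.1374216 ]]
```

View pics/w2o.png

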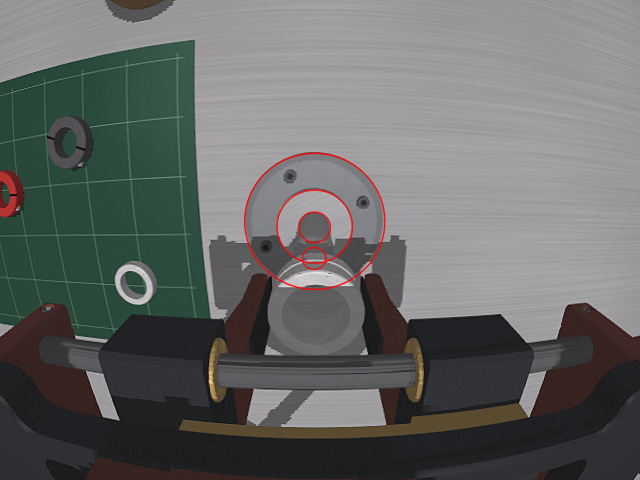

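The overlay sits on the stand's base and shoulder, centred at about (314,222), so the arbor estimate is good. Lowering the first part of the way.

```bash
python3 -m pendant '[[[-1,0,0,0,0,0,0],[-1,0,0,0,0,0,0],[-1,0,0,-0.4,0,0,0],[-1,0,0,-0.4,0,0,0],[-1,0,0,-0.3,0,0,0],[-1,0,0,-0.3,0,0,0],[-1,0,0,-0.2,0,0,0],[-1,0,0,-0.1,0,0,0],[-1,0,0,0,0,0,0],[-1,0,0,0,0,0,0]]]'
```

```text
time_s: 6.45
ee_pos: [0.5169, -0.3149, 0.0734]
tool_rot: [1.0, 0.0, 0.001, 0.0]
contact_force: [0.1, -0.9, -2.2]
opening: 0.0423
finger_force: 25.0
```

```bash
python3 -m pendant '[[[-1,0,-0.038,0,0,0,0],[-1,0,0,-0.2,0,0,0],[-1,0,0,-0.2,0,0,0],[-1,0,0,-0.2,0,0,0],[-1,0,0,-0.1,0,0,0],[-1,0,0,-0.05,0,0,0],[-1,0,0,0,0,0,0],[-1,0,0,0,0,0,0],[-1,0,0,0,0,0,0],[-1,0,0,0,0,0,0]]]'
```

```text
time_s: 7.7
ee_pos: [0.5167, -0.3166, 0.0353]
tool_rot: [1.0, 0.0, 0.0, 0.0]
contact_force: [1.0, 0.1, -1.1]
opening: 0.042
finger_force: 25.0
```

```bash
python3 -m pendant '[[[1,0,0,0,0,0,0],[1,0,0,0,0,0,0],[1,0,0,0,0,0,0],[1,0,0,0.6,0,0,0],[1,0,0,0.9,0,0,0],[1,0,0,0.9,0,0,0],[1,0,0,0.3,0,0,0],[1,-0.163,0.928,0,0,0,0],[1,-0.163,0.928,0,0,0,0],[1,-0.163,0.928,0,0,0,0]]]'
python3 - <<'E'
from h import *
o=robot.get_obs();print(o["ee_pos"]);im=snapshot("wrist");cv2.imwrite("pics/w3.png",cv2.resize(im[100:400,300:640],None,fx=2,fy=2)[:,:,::-1])
E
python3 -m pendant '[[[1,-0.163,0.928,0,0,0,0],[1,-0.163,0.928,0,0,0,0],[1,-0.163,0.928,0,0,0,0],[1,-0.163,0.928,0,0,0,0],[1,-0.163,0.928,0,0,0,0],[1,-0.163,0.928,0,0,0,0],[1,-0.163,0.928,-0.3,0,0,0],[1,0,0,-0.3,0,0,0],[1,0,0,0,0,0,0],[1,0,0,0,0,0,0]]]'
python3 - <<'E'
from h import *
o=robot.get_obs();m=camera_model("wrist");im=snapshot("wrist")
print(o["ee_pos"])
p=(.4351,.1472);h,r=RINGS["knife"];ce,st=blob(im,sil(m,*p,.002,h,r,True),60);print(ce,st,locate(m,ce,"knife",p,True).round(4))
E
```

```text
time_s: 8.95
ee_pos: [0.4913, -0.1759, 0.1682]
tool_rot: [1.0, -0.0, -0.001, -0.001]
contact_force: [1.1, 0.2, -0.1]
opening: 0.0877
finger_force: 0.0
[ 0.49131947 -0.17594825  0.16819956]
time_s: 10.25
ee_pos: [0.4354, 0.1463, 0.14]
tool_rot: [1.0, -0.001, -0.0, 0.0]
contact_force: [0.0, -0.2, 0.4]
opening: 0.0876
finger_force: 0.0
[0.43539667 0.14633496 0.14002064]
[312.30712695 228.60400891] [  18   20   83   82 4490] [0.4349 0.148 ]
```

View pics/w3.png

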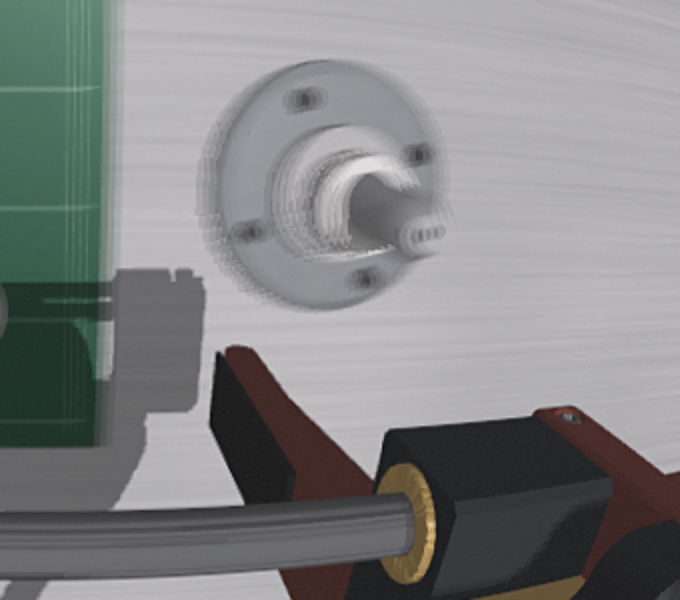

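The spacer is on the shaft at crop (370,210). Next is the knife.

```bash
python3 -m pendant '[[[1,-0.006,0.024,-0.9,0,0,0],[1,0,0,-0.9,0,0,0],[1,0,0,-0.57,0,0,0],[1,0,0,-0.2,0,0,0],[1,0,0,0,0,0,0],[-1,0,0,0,0,0,0],[-1,0,0,0,0,0,0],[-1,0,0,0,0,0,0],[-1,0,0,0,0,0,0],[-1,0,0,0,0,0,0]]]' 30
```

```text
time_s: 11.55
ee_pos: [0.4354, 0.1488, 0.0124]
tool_rot: [1.0, 0.0, 0.001, -0.0]
contact_force: [-0.1, -1.8, 6.6]
opening: 0.0657
finger_force: 30.0
```

```bash
python3 -m pendant '[[[-1,0,0,0.6,0,0,0],[-1,0,0,0.9,0,0,0],[-1,0,0,0.9,0,0,0],[-1,0.148,-0.846,0.6,0,0,0],[-1,0.148,-0.846,0,0,0,0],[-1,0.148,-0.846,0,0,0,0],[-1,0.148,-0.846,0,0,0,0],[-1,0.148,-0.846,0,0,0,0],[-1,0.148,-0.846,0,0,0,0],[-1,0.148,-0.846,0,0,0,0]]]'
python3 -m pendant '[[[-1,0.148,-0.846,0,0,0,0],[-1,0.148,-0.846,0,0,0,0],[-1,0.148,-0.846,0,0,0,0],[-1,0,0,0,0,0,0],[-1,0,0,-0.3,0,0,0],[-1,0,0,-0.3,0,0,0],[-1,0,0,0,0,0,0],[-1,0,0,0,0,0,0],[-1,0,0,0,0,0,0],[-1,0,0,0,0,0,0]]]'
python3 - <<'E'
from h import *
o=robot.get_obs();m=camera_model("wrist");im=snapshot("wrist");x,y,z=o["ee_pos"];print(x,y,z)
for c,r in(((x,y,z-.0104+.010),.033),((x,y,z-.0104+.010),.0145)):
    cv2.polylines(im,[np.round(proj(m,circ(*c,r),True)*16).astype(np.int32)],True,(255,0,0),1,cv2.LINE_AA,4)
cv2.imwrite("pics/w4.png",cv2.resize(im[150:400,160:480],None,fx=2,fy=2)[:,:,::-1])
E
```

```text
time_s: 12.8
ee_pos: [0.4861, -0.1487, 0.1602]
tool_rot: [1.0, 0.0, -0.001, -0.0]
contact_force: [0.4, 0.2, -2.5]
opening: 0.0654
finger_force: 30.0
time_s: 14.05
ee_pos: [0.509, -0.2744, 0.1323]
tool_rot: [1.0, 0.0, 0.0, 0.0]
contact_force: [-0.6, 0.4, -2.5]
opening: 0.0652
finger_force: 30.0
0.509043272058044 -0.27443730566696595 0.13227283133860998
```

View pics/w4.png

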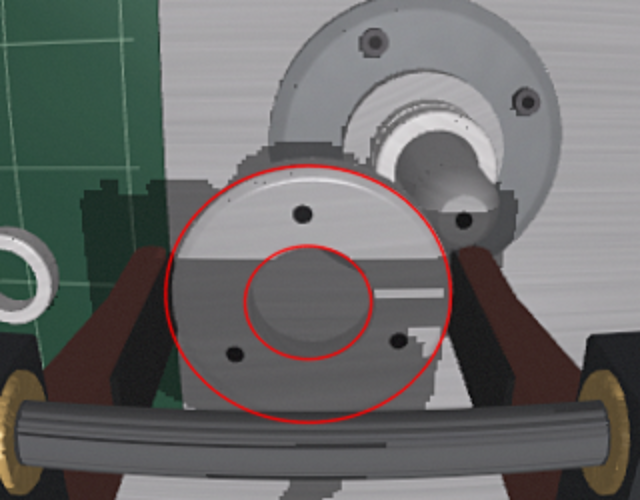

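The knife is held centred, with the bore at crop (310,303). My count was one lateral row short, so I'm finishing the approach now.

```bash
python3 -m pendant '[[[-1,0.156,-0.846,0,0,0,0],[-1,0,0,0,0,0,0],[-1,0,0,0,0,0,0],[-1,0,0,0,0,0,0],[-1,0,0,-0.2,0,0,0],[-1,0,0,-0.2,0,0,0],[-1,0,0,-0.2,0,0,0],[-1,0,0,0,0,0,0],[-1,0,0,0,0,0,0],[-1,0,0,0,0,0,0]]]'
```

```text
time_s: 15.35
ee_pos: [0.5168, -0.3169, 0.1022]
tool_rot: [1.0, -0.0, 0.0, 0.0]
contact_force: [-0.2, -0.4, -1.3]
opening: 0.0659
finger_force: 30.0
```

```bash
python3 -m pendant '[[[-1,0,0,-0.2,0,0,0],[-1,0,0,-0.2,0,0,0],[-1,0,0,-0.2,0,0,0],[-1,0,0,-0.15,0,0,0],[-1,0,0,-0.1,0,0,0],[-1,0,0,0,0,0,0],[-1,0,0,0,0,0,0],[-1,0,0,0,0,0,0],[-1,0,0,0,0,0,0],[-1,0,0,0,0,0,0]]]'
```

```text
time_s: 16.6
ee_pos: [0.5166, -0.3167, 0.0591]
tool_rot: [1.0, 0.0, 0.0, -0.0]
contact_force: [-0.4, -0.4, -2.6]
opening: 0.0659
finger_force: 30.0
```

```bash
python3 -m pendant '[[[1,0,0,0,0,0,0],[1,0,0,0,0,0,0],[1,0,0,0,0,0,0],[1,0,0,0.5,0,0,0],[1,0,0,0.9,0,0,0],[1,0,0,0.5,0,0,0],[1,0,0,0,0,0,0],[1,-0.288,0.86,0.1,0,0,0],[1,-0.288,0.86,0,0,0,0],[1,-0.288,0.86,0,0,0,0]]]'
python3 -m pendant '[[[1,-0.288,0.86,-0.2,0,0,0],[1,0,0,-0.2,0,0,0],[1,0,0,0,0,0,0],[1,0,0,0,0,0,0],[1,0,0,0,0,0,0],[1,0,0,0,0,0,0],[1,0,0,0,0,0,0],[1,0,0,0,0,0,0],[1,0,0,0,0,0,0],[1,0,0,0,0,0,0]]]'
python3 - <<'E'
from h import *
o=robot.get_obs();m=camera_model("wrist");im=snapshot("wrist");print(o["ee_pos"]);cv2.imwrite("pics/w5.png",im[:,:,::-1])
for k,p in dict(thin=(.459,-.1446),wheel=(.608,.101),collar=(.597,-.087)).items():
    h,r=RINGS[k]
    try:ce,st=blob(im,sil(m,*p,.002,h,r,True),45);print(k,ce,st,locate(m,ce,k,p,True).round(4))
    except Exception as e:print(k,e)
E
```

```text
time_s: 17.85
ee_pos: [0.4723, -0.1862, 0.1569]
tool_rot: [1.0, -0.0, -0.001, -0.001]
contact_force: [0.5, 0.6, 0.2]
opening: 0.0881
finger_force: 0.0
time_s: 19.1
ee_pos: [0.459, -0.1447, 0.1391]
tool_rot: [1.0, 0.0, 0.0, 0.0]
contact_force: [-1.1, -0.1, -0.6]
opening: 0.088
finger_force: 0.0
[ 0.45898772 -0.1446602   0.13911149]
thin [314.79821551 229.60878518] [  19   18   54   55 1457] [ 0.459 -0.145]
wheel [47.3248337  72.85199557] [  23   15   48   60 1804] [0.6083 0.1003]
collar [239.12071054  53.81509891] [  13   13   67   64 2477] [ 0.5973 -0.0877]
```

View pics/w5.png

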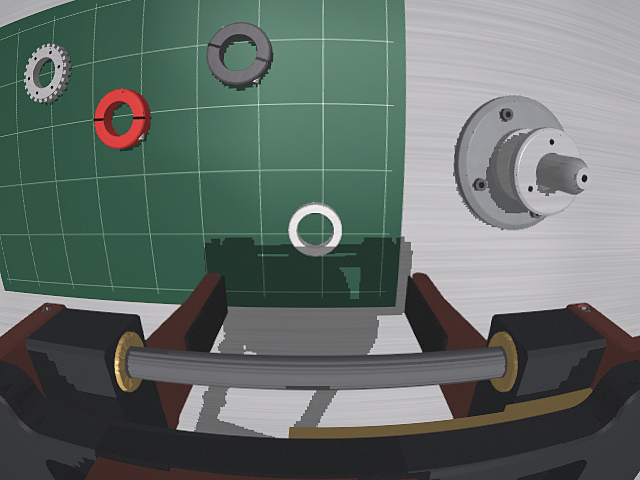

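The knife is on at (548,170) and the thin spacer is at (315,230). Grasping it.

```bash
python3 -m pendant '[[[1,0,-0.006,-0.9,0,0,0],[1,0,0,-0.9,0,0,0],[1,0,0,-0.54,0,0,0],[1,0,0,-0.2,0,0,0],[1,0,0,0,0,0,0],[-1,0,0,0,0,0,0],[-1,0,0,0,0,0,0],[-1,0,0,0,0,0,0],[-1,0,0,0,0,0,0],[-1,0,0,0,0,0,0]]]' 25
python3 -m pendant '[[[-1,0,0,0.6,0,0,0],[-1,0,0,0.9,0,0,0],[-1,0,0,0.9,0,0,0],[-1,0.2885,-0.86,0.4,0,0,0],[-1,0.2885,-0.86,0,0,0,0],[-1,0.2885,-0.86,0,0,0,0],[-1,0.2885,-0.86,0,0,0,0],[-1,0,0,0,0,0,0],[-1,0,0,0,0,0,0],[-1,0,0,0,0,0,0]]]'
```

```text
time_s: 20.4
ee_pos: [0.459, -0.1449, 0.0121]
tool_rot: [1.0, 0.0, 0.0, -0.0]
contact_force: [0.1, 0.5, -0.3]
opening: 0.0414
finger_force: 0.5
time_s: 21.65
ee_pos: [0.5167, -0.3159, 0.1524]
tool_rot: [1.0, 0.001, 0.0, -0.0]
contact_force: [0.2, 0.3, -0.1]
opening: 0.0406
finger_force: 25.0
```

Run:
```python
from h import *
o=robot.get_obs();m=camera_model("wrist");im=snapshot("wrist");x,y,z=o["ee_pos"];print(x,y,z)
for r in (.021,.0145):
    cv2.polylines(im,[np.round(proj(m,circ(x,y,z-.0101+.012,r),True)*16).astype(np.int32)],True,(255,0,0),1,cv2.LINE_AA,4)
cv2.imwrite("pics/w6.png",cv2.resize(im[150:400,160:480],None,fx=2,fy=2)[:,:,::-1])
```

```text
0.516684036199024 -0.3159303846786137 0.15241915767351222
```

View pics/w6.png

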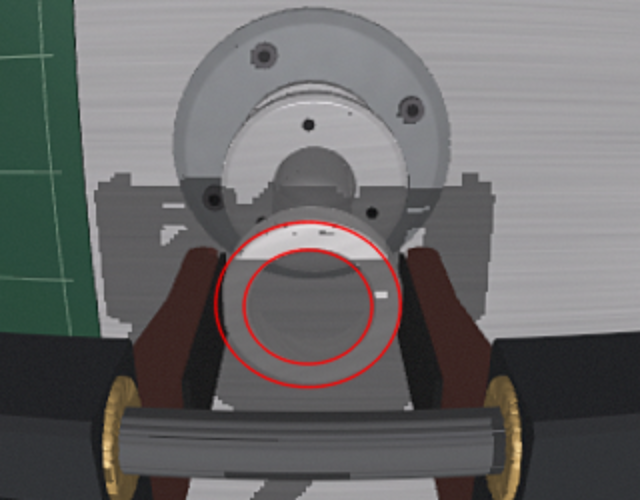

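The thin spacer is held and about 1 mm to the right of the tool centre (crop (312,305)), which puts it nearly over the shaft. Lowering.

```bash
python3 -m pendant '[[[-1,0,0,-0.3,0,0,0],[-1,0,0,-0.3,0,0,0],[-1,0,0,-0.3,0,0,0],[-1,0,0,-0.2,0,0,0],[-1,0,0,-0.2,0,0,0],[-1,0,0,-0.2,0,0,0],[-1,0,0,-0.1,0,0,0],[-1,0,0,-0.06,0,0,0],[-1,0,0,0,0,0,0],[-1,0,0,0,0,0,0]]]'
```

```text
time_s: 22.95
ee_pos: [0.5169, -0.3171, 0.0696]
tool_rot: [1.0, 0.0, 0.0, 0.0]
contact_force: [0.6, -0.3, -1.2]
opening: 0.0408
finger_force: 25.0
```

```bash
python3 -m pendant '[[[1,0,0,0,0,0,0],[1,0,0,0,0,0,0],[1,0,0,0,0,0,0],[1,0,0,0.5,0,0,0],[1,0,0,0.9,0,0,0],[1,0,0,0.6,0,0,0],[1,0.203,0.928,0,0,0,0],[1,0.203,0.928,0,0,0,0],[1,0.203,0.928,0,0,0,0],[1,0.203,0.928,0,0,0,0]]]'
python3 -m pendant '[[[1,0.203,0.928,0,0,0,0],[1,0.203,0.928,0,0,0,0],[1,0.203,0.928,0,0,0,0],[1,0.203,0.928,-0.2,0,0,0],[1,0.203,0.928,-0.4,0,0,0],[1,0,0,0,0,0,0],[1,0,0,0,0,0,0],[1,0,0,0,0,0,0],[1,0,0,0,0,0,0],[1,0,0,0,0,0,0]]]'
python3 - <<'E'
from h import *
o=robot.get_obs();m=camera_model("wrist");im=snapshot("wrist");print(o["ee_pos"])
a=cv2.imread("pics/top0.png");t=snapshot("top");s=snapshot("scene")
cv2.imwrite("pics/st3.png",np.hstack([cv2.resize(t[220:310,440:560],(400,300),interpolation=2),cv2.resize(s[140:240,120:220],(300,300),interpolation=2)])[:,:,::-1])
p=(.6083,.1005);h,r=RINGS["wheel"];ce,st=blob(im,sil(m,*p,.002,h,r,True),55);print(ce,st,locate(m,ce,"wheel",p,True).round(4))
E
```

```text
time_s: 24.2
ee_pos: [0.5575, -0.13, 0.1693]
tool_rot: [1.0, -0.0, 0.0, 0.0]
contact_force: [1.3, 0.7, 0.3]
opening: 0.0879
finger_force: 0.0
time_s: 25.45
ee_pos: [0.6082, 0.0999, 0.1396]
tool_rot: [1.0, -0.0, 0.0, -0.0]
contact_force: [-0.7, -0.1, 1.1]
opening: 0.0879
finger_force: 0.0
[0.60817286 0.09990893 0.13955437]
[312.68761553 228.25767098] [  20   20   70   70 2705] [0.6086 0.1012]
```

View pics/st3.png

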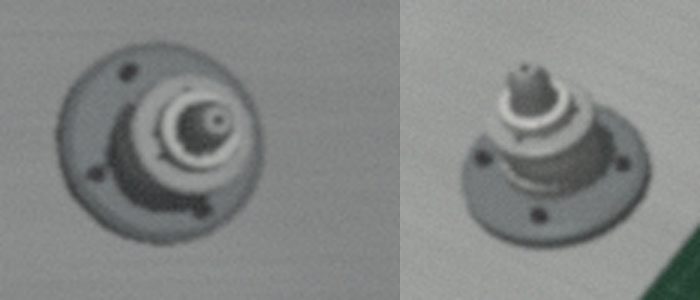

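The stack so far is flat: the thin spacer shows as a ring on the knife at crop (205,125). Now the wheel.

```bash
python3 -m pendant '[[[1,0.006,0.022,-0.9,0,0,0],[1,0,0,-0.9,0,0,0],[1,0,0,-0.56,0,0,0],[1,0,0,-0.2,0,0,0],[1,0,0,0,0,0,0],[-1,0,0,0,0,0,0],[-1,0,0,0,0,0,0],[-1,0,0,0,0,0,0],[-1,0,0,0,0,0,0],[-1,0,0,0,0,0,0]]]' 25
python3 -m pendant '[[[-1,0,0,0.6,0,0,0],[-1,0,0,0.9,0,0,0],[-1,0,0,0.9,0,0,0],[-1,-0.204,-0.928,0.5,0,0,0],[-1,-0.204,-0.928,0,0,0,0],[-1,-0.204,-0.928,0,0,0,0],[-1,-0.204,-0.928,0,0,0,0],[-1,-0.204,-0.928,0,0,0,0],[-1,-0.204,-0.928,0,0,0,0],[-1,-0.204,-0.928,0,0,0,0]]]'
```

```text
time_s: 26.85
ee_pos: [0.6084, 0.1018, 0.0112]
tool_rot: [1.0, 0.0, 0.0, -0.0]
contact_force: [-0.8, 0.1, -0.2]
opening: 0.0532
finger_force: 25.0
time_s: 28.1
ee_pos: [0.5362, -0.2245, 0.1556]
tool_rot: [1.0, 0.0, -0.0, -0.0]
contact_force: [0.2, 0.1, -1.1]
opening: 0.0526
finger_force: 25.0
```

```bash
python3 -m pendant '[[[-1,-0.204,-0.928,0,0,0,0],[-1,-0.204,-0.928,0,0,0,0],[-1,0,0,0,0,0,0],[-1,0,0,0,0,0,0],[-1,0,0,0,0,0,0],[-1,0,0,0,0,0,0],[-1,0,0,0,0,0,0],[-1,0,0,0,0,0,0],[-1,0,0,0,0,0,0],[-1,0,0,0,0,0,0]]]'
python3 - <<'E'
from h import *
o=robot.get_obs();m=camera_model("wrist");im=snapshot("wrist");x,y,z=o["ee_pos"];print(x,y,z)
for r in (.027,.0145):
    cv2.polylines(im,[np.round(proj(m,circ(x,y,z-.0101+.010,r),True)*16).astype(np.int32)],True,(255,0,0),1,cv2.LINE_AA,4)
cv2.imwrite("pics/w7.png",cv2.resize(im[150:400,160:480],None,fx=2,fy=2)[:,:,::-1])
E
```

```text
time_s: 29.35
ee_pos: [0.5165, -0.3159, 0.1561]
tool_rot: [1.0, 0.0, -0.0, -0.0]
contact_force: [0.6, -0.0, -1.6]
opening: 0.053
finger_force: 25.0
0.5165283990839139 -0.315881792984189 0.15607854044309663
```

View pics/w7.png

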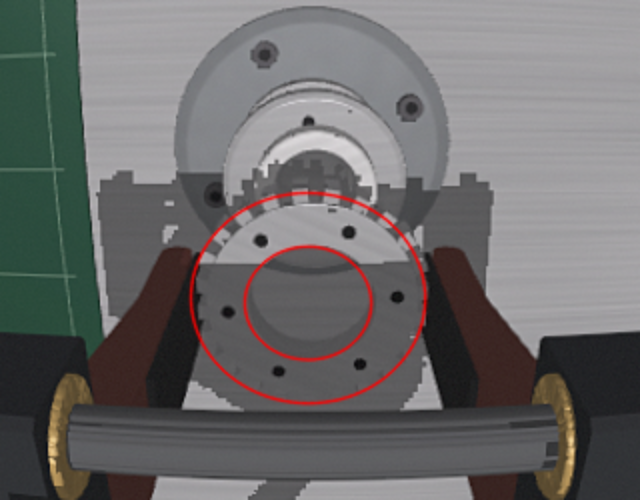

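The wheel is held level, with its bore at crop (311,303), over the shaft. Lowering.

```bash
python3 -m pendant '[[[-1,0,0,-0.3,0,0,0],[-1,0,0,-0.3,0,0,0],[-1,0,0,-0.2,0,0,0],[-1,0,0,-0.2,0,0,0],[-1,0,0,-0.2,0,0,0],[-1,0,0,-0.2,0,0,0],[-1,0,0,-0.1,0,0,0],[-1,0,0,0,0,0,0],[-1,0,0,0,0,0,0],[-1,0,0,0,0,0,0]]]'
```

```text
time_s: 30.65
ee_pos: [0.5168, -0.3161, 0.0816]
tool_rot: [1.0, 0.0, 0.0, 0.0]
contact_force: [-0.6, -0.9, -1.3]
opening: 0.053
finger_force: 25.0
```

```bash
python3 -m pendant '[[[-1,0,0,-0.02,0,0,0],[1,0,0,0,0,0,0],[1,0,0,0,0,0,0],[1,0,0,0,0,0,0],[1,0,0,0.5,0,0,0],[1,0,0,0.9,0,0,0],[1,0,0,0.4,0,0,0],[1,0.322,0.914,0,0,0,0],[1,0.322,0.914,0,0,0,0],[1,0.322,0.914,0,0,0,0]]]'
python3 -m pendant '[[[1,0.322,0.914,-0.2,0,0,0],[1,0.322,0.914,-0.4,0,0,0],[1,0,0,0,0,0,0],[1,0,0,0,0,0,0],[1,0,0,0,0,0,0],[1,0,0,0,0,0,0],[1,0,0,0,0,0,0],[1,0,0,0,0,0,0],[1,0,0,0,0,0,0],[1,0,0,0,0,0,0]]]'
python3 - <<'E'
from h import *
o=robot.get_obs();m=camera_model("wrist");im=snapshot("wrist");print(o["ee_pos"])
cv2.imwrite("pics/w8.png",im[:,:,::-1])
p=(.5973,-.0875);h,r=RINGS["collar"];ce,st=blob(im,sil(m,*p,.002,h,r,True),55);print(ce,st,locate(m,ce,"collar",p,True).round(4))
E
```

```text
time_s: 31.9
ee_pos: [0.565, -0.1775, 0.1694]
tool_rot: [1.0, -0.0, -0.0, -0.0]
contact_force: [0.2, -0.0, -0.4]
opening: 0.0874
finger_force: 0.0
time_s: 33.15
ee_pos: [0.597, -0.0874, 0.1401]
tool_rot: [1.0, 0.0, -0.0, -0.0]
contact_force: [0.2, -0.1, 0.5]
opening: 0.0879
finger_force: 0.0
[ 0.59702137 -0.08735611  0.14009306]
[314.2955414  228.51210191] [  24   23   64   64 2355] [ 0.5979 -0.0873]
```

View pics/w8.png

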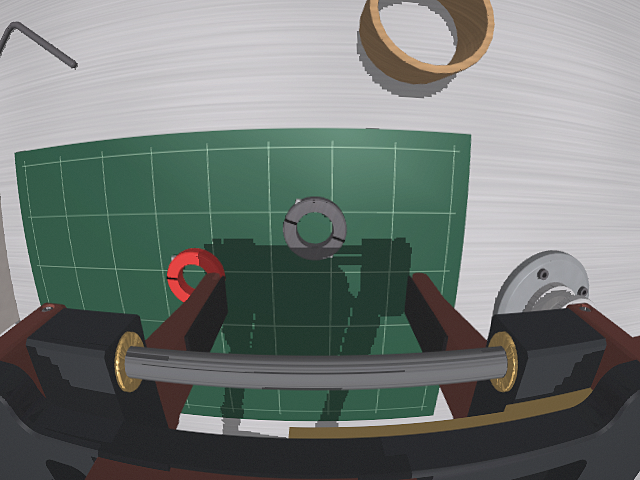

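The dark collar is at (314,228). The red one at (195,275) is clear of the fingers. Grasping the dark collar.

```bash
python3 -m pendant '[[[1,0.012,0,-0.9,0,0,0],[1,0,0,-0.9,0,0,0],[1,0,0,-0.55,0,0,0],[1,0,0,-0.2,0,0,0],[1,0,0,0,0,0,0],[-1,0,0,0,0,0,0],[-1,0,0,0,0,0,0],[-1,0,0,0,0,0,0],[-1,0,0,0,0,0,0],[-1,0,0,0,0,0,0]]]' 25
python3 -m pendant '[[[-1,0,0,0.6,0,0,0],[-1,0,0,0.9,0,0,0],[-1,0,0,0.9,0,0,0],[-1,-0.323,-0.917,0.6,0,0,0],[-1,-0.323,-0.917,0,0,0,0],[-1,-0.323,-0.917,0,0,0,0],[-1,-0.323,-0.917,0,0,0,0],[-1,-0.323,-0.917,0,0,0,0],[-1,0,0,0,0,0,0],[-1,0,0,0,0,0,0]]]'
python3 -m pendant '[[[-1,0,0,0,0,0,0],[-1,0,0,0,0,0,0],[-1,0,0,0,0,0,0],[-1,0,0,0,0,0,0],[-1,0,0,0,0,0,0],[-1,0,0,0,0,0,0],[-1,0,0,0,0,0,0],[-1,0,0,0,0,0,0],[-1,0,0,0,0,0,0],[-1,0,0,0,0,0,0]]]'
python3 - <<'E'
from h import *
o=robot.get_obs();m=camera_model("wrist");im=snapshot("wrist");x,y,z=o["ee_pos"];print(x,y,z)
for r in (.025,.0145):
    cv2.polylines(im,[np.round(proj(m,circ(x,y,z-.0101+.014,r),True)*16).astype(np.int32)],True,(255,0,0),1,cv2.LINE_AA,4)
cv2.imwrite("pics/w9.png",cv2.resize(im[150:400,160:480],None,fx=2,fy=2)[:,:,::-1])
E
```

```text
time_s: 34.45
ee_pos: [0.5978, -0.0873, 0.0128]
tool_rot: [1.0, 0.0, 0.0, -0.0]
contact_force: [-0.8, 0.4, 0.6]
opening: 0.0497
finger_force: 25.0
time_s: 35.7
ee_pos: [0.5168, -0.3163, 0.1621]
tool_rot: [1.0, -0.0, -0.0, -0.0]
contact_force: [-0.4, -0.4, -1.4]
opening: 0.05
finger_force: 25.0
time_s: 36.95
ee_pos: [0.5169, -0.3166, 0.1626]
tool_rot: [1.0, 0.0, 0.0, 0.0]
contact_force: [0.4, 0.3, -2.1]
opening: 0.0499
finger_force: 25.0
0.5168925321240728 -0.316634930877006 0.16262778124259586
```

View pics/w9.png

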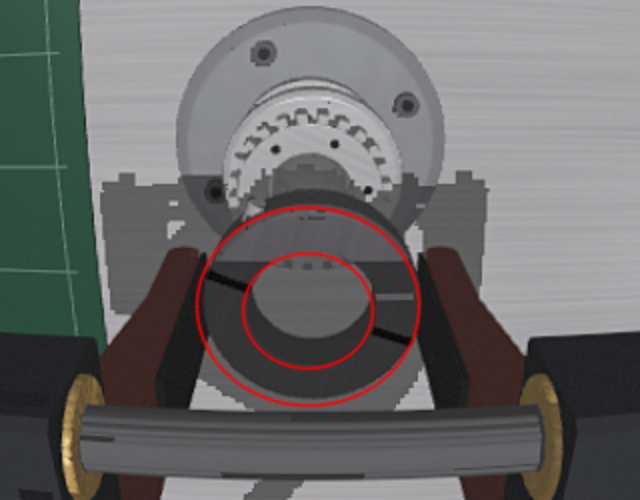

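The collar is held over the shaft, about 1 mm forward (crop (312,300)), and the wheel below it is flat. Lowering with a 1 mm correction.

```bash
python3 -m pendant '[[[-1,-0.016,0,-0.2,0,0,0],[-1,0,0,-0.3,0,0,0],[-1,0,0,-0.2,0,0,0],[-1,0,0,-0.2,0,0,0],[-1,0,0,-0.2,0,0,0],[-1,0,0,-0.2,0,0,0],[-1,0,0,-0.1,0,0,0],[-1,0,0,0,0,0,0],[-1,0,0,0,0,0,0],[-1,0,0,0,0,0,0]]]'
```

```text
time_s: 38.25
ee_pos: [0.5163, -0.3168, 0.0932]
tool_rot: [1.0, 0.0, 0.0, 0.0]
contact_force: [0.2, 0.1, -1.5]
opening: 0.0503
finger_force: 25.0
```

```bash
python3 -m pendant '[[[-1,0,0,-0.025,0,0,0],[1,0,0,0,0,0,0],[1,0,0,0,0,0,0],[1,0,0,0,0,0,0],[1,0,0,0.5,0,0,0],[1,0,0,0.9,0,0,0],[1,0,0,0.4,0,0,0],[1,0,0.9,0,0,0,0],[1,0,0.9,0,0,0,0],[1,0,0.9,0,0,0,0]]]'
python3 -m pendant '[[[1,0,0,0,0,0,0],[1,0,0,0,0,0,0],[1,0,0,0,0,0,0],[1,0,0,0,0,0,0],[1,0,0,0,0,0,0],[1,0,0,0,0,0,0],[1,0,0,0,0,0,0],[1,0,0,0,0,0,0],[1,0,0,0,0,0,0],[1,0,0,0,0,0,0]]]'
python3 - <<'E'
from h import *
t=snapshot("wrist");s=snapshot("scene")
cv2.imwrite("pics/end.png",np.hstack([cv2.resize(t[100:320,400:640],(436,400)),cv2.resize(s[120:240,110:220],(364,400),interpolation=2)])[:,:,::-1])
E
```

```text
time_s: 39.5
ee_pos: [0.5158, -0.1804, 0.1806]
tool_rot: [1.0, -0.0, -0.0, -0.0]
contact_force: [-0.3, -0.3, -0.2]
opening: 0.088
finger_force: 0.0
time_s: 40.75
ee_pos: [0.5161, -0.1816, 0.1813]
tool_rot: [1.0, 0.0, 0.0, 0.0]
contact_force: [-0.5, -0.1, 1.0]
opening: 0.088
finger_force: 0.0
```

View pics/end.png

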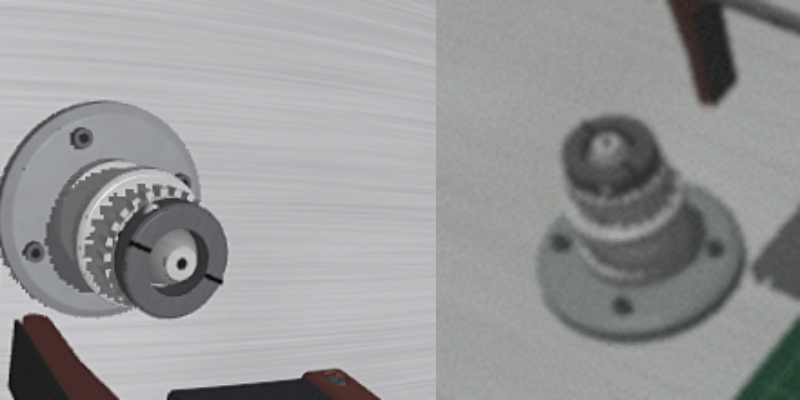

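The full stack is flat on the shaft, with the collar on top at crop (170,258), and the gripper is clear. Handing in.

```bash
python3 -c "
from cell import robot
print(robot.hand_in())"
```

```text
the job is handed in; nothing more can be done
None
```

I stacked all five rings on the arbor in order, released them with the gripper clear, and handed the job in at about 41 s; the last pictures show the stack flat, but hand-in returned no verdict.

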